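# Book out the paddle-height ball and hold its tray at the vessel

## Task

Book out the paddle-height ball: pick up the bar-code reader, hold it off the bench and keep it steadily aimed at the code label on the ball's tray for about two seconds (it reads by itself, best from some 20 cm), then stand it upright on its pad again, setting it down rather than dropping it. Then lift the tray by its handle and carry it level, the ball loose in its pocket and not touched, to the vessel that has no cover. Finish while still holding it there by the handle, level and still, with the ball over the middle of the vessel's mouth and the tray about 4 cm above the rim, touching nothing, so that I can take the ball with the tongs; leave everything else where it is.

Things in the scene. Friction and masses are not known exactly. Their poses are not given: they have to be found in the camera images.
- reader: Bar-code reader standing on its own weighted foot (84 mm disc), 174 mm tall, 0.28 kg. Origin: centre of the foot's underside, z up, +x the way it looks. On a neck 28 x 32 mm sits the head, a 64 x 46 x 46 mm grey block with its long axis along +x and 45 degrees down; its flat sides, 46 mm apart, face +y and -y: grip them from above.
- reader_head (a point): Centre of the reader's head, 135 mm above the foot's underside on its vertical axis: middle of the gripping sides.
- reader_window (a point): Centre of the reader's dark window, front face of the head, at (24, 0, 111) mm in the reader's frame. Its x is the line of sight (reader upright: along the reader's +x and 45 degrees down). It reads without a trigger, when held still off its pad with the label's centre within 22 mm of the line of sight, 100 to 290 mm in front of the window.
- reader_pad: Flat black rubber pad, 150 x 150 x 3 mm, fixed on the bench, on which the reader stands at its middle. Origin: centre of the underside, on the bench.
- tray: Ball tray: flat white plastic plate 170 (x) x 90 (y) x 14 mm lying on the bench, 0.34 kg. Origin: centre of its underside, z up. Ball pocket towards +x, label towards -x; across the middle a steel handle: two posts at y = +-34 mm with a bar along y, 84 mm long, 14 mm thick (x), 16 mm high, its top 93 mm above the underside.
- tray_handle (a point): Centre of the tray's handle bar, at (0, 0, 85) mm in the tray's frame; grip the bar from above across its 14 mm (fingers closing along the tray's x); 64 mm free between the posts, 71 mm free below its middle.
- tray_label (a point): Centre of the code label, a flat paper label 46 x 56 mm with black bars on the tray's top face, at (-56, 0, 15) mm in the tray's frame, facing up.
- tray_pocket (a point): Centre of the floor of the ball pocket, at (50, 0, 10) mm in the tray's frame: a round flat-bottomed recess 43 mm across and only 4 mm deep.
- ball_center (a point): Centre of the loose steel ball, 25 mm in diameter, 64 g, that rolls freely in the pocket.
- vessel_open: Round-bottomed glass vessel with no cover, standing in one of the two places of the vessel stand (either one); fixed. Outside 104 mm across, black ring (150 mm over its ears) round its rim, top of the ring 186 mm above the bench. Origin: on the bench under its axis.
- vessel_mouth (a point): Centre of the open vessel's mouth, level with the top of its black ring, 186 mm above the bench; the mouth is 98 mm across.
- vessel_covered: The same vessel in the other place of the stand, closed with a black cover whose knob reaches 218 mm above the bench; fixed. Origin: on the bench under its axis. It is 145 mm from the open one.
- stand: Two-place vessel stand, fixed: blue base plate and white top plate 310 (x) x 160 (y) mm, top face 170 mm above the bench, posts at the corners. Origin: on the bench under its middle; the vessels stand at x = +-72.5 mm.
- tongs: Ball tongs, 140 mm long, 12 mm high, steel, lying flat; not to be disturbed. Origin: centre of the underside.
- spare_cover: Spare black vessel cover, 120 mm disc with a knob, 32 mm high; not to be disturbed. Origin: centre of the underside.
- beaker: Glass beaker, 72 mm wide, 92 mm tall; not to be disturbed. Origin: centre of the underside.
- reagent: Amber reagent bottle, 70 mm wide, 150 mm tall; not to be disturbed. Origin: centre of the underside.
- wash_bottle: Wash bottle, 74 mm wide, 190 mm tall with its spout; not to be disturbed. Origin: centre of the underside.
- timer: White bench timer, 70 x 66 x 22 mm; not to be disturbed. Origin: centre of the underside.
- filter_box: Cardboard box of filters, 75 x 115 x 52 mm; not to be disturbed. Origin: centre of the underside.
Not all that is in view belongs to the job. What is shaped like the reader but blue or purple is not meant.

How it is judged:
By the outcome, as a careful person would: the job done as asked, in the order asked, and still so for the second after the job is handed in, while the arm keeps its last pose, push and grip.
It also fails if it takes over 61 s, if anything falls off the work surface, if the arm or the gripper's body presses on something with over 40 N, if the wrist force passes 120 N, or if a joint passes its speed limit or range.

## Robot

A 6-joint arm with a two-finger parallel gripper is mounted at the origin on the work surface. World frame = base frame: x ahead of the robot, y to its left, z up, the work surface at z = 0. Lengths are in m, angles in rad, forces in N, time in s.
With the tool pointing down it reaches from about 0.35 to 0.875 m from the base axis. Payload 4.2 kg.
Tool frame: the origin (TCP) lies at the very end of the fingers, on their centre line; the grasp point (between the pads) lies 19 mm behind it; z points along the fingers, y is the line along which they close (so a half turn about z gives the same grasp; the last joint's range is limited). The gripper opens to 87 mm and grips with 3 to 60 N. Pads are 19 mm wide; open, the fingers measure 117 mm over their backs; the gripper's body (75 mm by 190 mm) begins 51 mm behind the grasp point.
Start: joints at [1.443, 0.385, 0.008, 0, -1.194, -0.259], TCP at [0.236, 0.579, 0.223] pointing down, gripper open.
Joint ranges: [-3.14, 3.14], [-1.21, 2.06], [-1.07, 1.41], [-3.16, 2.05], [-2.99, -0.16], [-3.1, 3.1]. Speed limits (rad/s): [2.79, 2.79, 3.14, 3.14, 3.14, 3.14].

## Interface

Orientations are given as a rotation vector (axis times angle).
In Python, from plant import manip, optics, spotter gives the robot as it stands.
- The arm moves only by the tool carry_out, never from a script. Its argument "motion" is a list of rows, each a list of 7 numbers: the shift along the tool's x, y, z in m, then the turn, a rotation vector about the tool's x, y, z in degrees, then the finger opening in m, from 0 to 0.087. In form: [[tx, ty, tz, rx, ry, rz, claw], ...]. A call has 1 to 20 rows; each row is the pose to reach, as a shift and turn from the pose commanded when the call began, along the tool's axes at that moment; what a row does not reach only later rows make up. A row lasts 1/8 s, in which the tool goes at most 62.5 mm and 10.7 degrees, less where a joint would pass 70% of its speed; a pose out of reach is approached as far as the arm can. A call with a gripper value outside its range is refused whole. The fingers move at their own pace and stop on an object; "squeeze" is the grip in N (left out, the last holds). Time passes only in rows, so rows that repeat a pose let the fingers close. It gives the time, the measured TCP pose, the force, the opening and the grip force at its end, in the units of the state.
- manip.observe(): the state, without advancing time (a new reading comes with each control period).
- optics.capture(name): name is "scene" or "top" or "wrist"; returns (picture, depth): 400x640x3 uint8, red, green, blue; 400x640 float32, m along the optical axis (not along the pixel's ray), 0 where there is no reading.
- optics.camera_info(name): a dict with "intrinsics" (3x3 intrinsics, pixels), "D" ([k1, k2, p1, p2, k3] as OpenCV has them; the pictures are not rectified), "extrinsics" (4x4, takes a point from camera to world coordinates); the wrist camera has in their place "tool_from_camera" (4x4, takes a point from camera to tool coordinates, whose origin is the TCP and whose axes are the flange's). Camera axes: x right, y down, z forward; pixel columns grow to the right and rows downward; lengths in m; the calibration is good to about 2 mm. A picture is of the moment at which its call begins: read the wrist's pose just before it. camera_info takes no time and is no camera call.
- manip.sign_off(): hands the job in; it is judged then, once.
Trained networks look in the newest picture that a camera, given by its name, has taken for a name from the list of things; names that differ only in an ending like _2 or _b are one class to them, and where a whole thing is asked for, a point or a joint stands for the part that bears it (a point fixed in the world has none). Each returns a list of dicts, best first, with "score" (0 to 1); they miss things now and then, are a little off and sometimes report something else, mostly with a low value. They report only what shows in the picture. A call takes as long as a camera call. They do not tell look-alikes from the thing itself.
- spotter.boxes_of(camera, target): "extent" ([left, top, width, height] in pixels, round what is visible of it).
The state is a dict: "clock": time; "qpos": joint angles; "qd": joint speeds; "joint_torque": joint torques, N m; "ee_pos": TCP position; "tool_rot": TCP orientation; "ft_force": force on the tool from outside, world axes, zero at the start; "ft_torque": the same for the moment, N m; "finger_gap": finger opening in m; "grip_force": force on a finger pad.
Only numpy, scipy, OpenCV 4.12 (cv2) and the standard library are available. Lean on these libraries where they do the work, as an engineer would, in place of code of your own. Each camera call takes 0.05 s, during which the arm holds its last target. There are 200 camera calls.

## Working session

There is one attempt and no reset: what is moved stays moved. The work goes in short steps, Python scripts to look and compute and a tool call to move; the robot and the scene stay as the last step left them, time stands still between calls to the robot, and variables do not carry over. Pictures are saved under pics/ and viewed, at most 10 in all, crops included, and the job is handed in when it is done.

Besides the shell and the picture viewer there is one more tool, called after ">>>" as name(argument=value, ...), one argument or row to a line, values as JSON. carry_out: Moves the arm, as the interface text tells. Its arguments: {"type":"object","properties":{"motion":{"type":"array","items":{"type":"array","items":{"type":"number"}}},"squeeze":{"type":"number"}},"required":["motion"]}

```bash
ls; mkdir -p pics; python3 - <<'E'
from plant import manip, optics, spotter
import cv2,numpy as np
s=manip.observe();print(s)
for c in ["scene","top"]:
    p,d=optics.capture(c);cv2.imwrite(f"pics/{c}0.png",p[:,:,::-1]);np.savez(f"pics/{c}0.npz",p=p,d=d)
    i=optics.camera_info(c);print(c,np.round(i["intrinsics"],1).tolist(),np.round(i["D"],4),np.round(i["extrinsics"],3).tolist())
print(optics.camera_info("wrist"))
for t in ["reader","tray","tray_label","vessel_open","vessel_covered","ball_center","reader_pad"]:
  for r in spotter.boxes_of("top",t)[:4]:print(t,[round(float(x)) for x in r["extent"]],round(float(r["score"]),2))
E
```

```text
pics
{'clock': 0.0, 'qpos': array([ 1.44260148e+00,  3.85558236e-01,  6.60617435e-03, -4.97189732e-04,
       -1.19397002e+00, -2.58612629e-01]), 'qd': array([-0.00114137, -0.00078827,  0.00133303,  0.00040432,  0.00012306,
        0.00199339]), 'joint_torque': array([-3.91191252e-04, -3.90661848e+01,  1.87402958e+01,  4.21972409e+00,
        1.10325945e-02, -1.88667705e-04]), 'ee_pos': array([0.23551985, 0.57827458, 0.22145115]), 'tool_rot': array([ 3.08085329e+00, -6.03684077e-01, -5.06406191e-04]), 'ft_force': array([ 0.53792051, -0.20751467,  0.05563221]), 'ft_torque': array([ 0.01780427, -0.00444886,  0.02385443]), 'grip_force': 0.0, 'finger_gap': 0.08680968520443115}
scene [[421.6, 0.0, 321.1], [0.0, 421.6, 199.7], [0.0, 0.0, 1.0]] [-0.0019  0.      0.      0.      0.    ] [[-0.841, 0.3, -0.45, 1.035], [0.541, 0.457, -0.706, 0.681], [-0.006, -0.837, -0.547, 0.769], [0.0, 0.0, 0.0, 1.0]]
top [[384.3, 0.0, 317.8], [0.0, 384.3, 198.3], [0.0, 0.0, 1.0]] [-0.0131  0.      0.      0.      0.    ] [[-0.029, -0.991, 0.132, 0.364], [-1.0, 0.029, -0.001, -0.131], [-0.002, -0.132, -0.991,
[... 307 characters left out ...]
[-6.29606671e-04, -9.69225181e-01, -2.46175043e-01,
         6.73206169e-02],
       [ 9.99999712e-01, -5.05994994e-04, -5.65383875e-04,
         7.91444336e-04],
       [ 4.23420949e-04, -2.46175329e-01,  9.69225221e-01,
        -1.62386597e-01],
       [ 0.00000000e+00,  0.00000000e+00,  0.00000000e+00,
         1.00000000e+00]])}
reader [446, 241, 46, 29] 0.84
reader [369, 213, 37, 27] 0.81
reader [408, 268, 37, 25] 0.72
reader [368, 264, 30, 35] 0.6
tray [262, 196, 47, 35] 0.75
tray_label [259, 195, 54, 33] 0.78
tray_label [205, 116, 25, 24] 0.5
vessel_open [138, 204, 52, 45] 0.66
vessel_covered [150, 155, 48, 46] 0.58
reader_pad [356, 207, 48, 52] 0.74
reader_pad [315, 245, 26, 25] 0.29
```

View pics/top0.png

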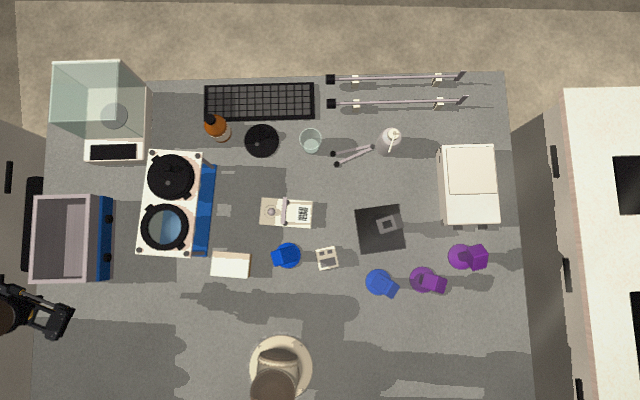

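View pics/scene0.png

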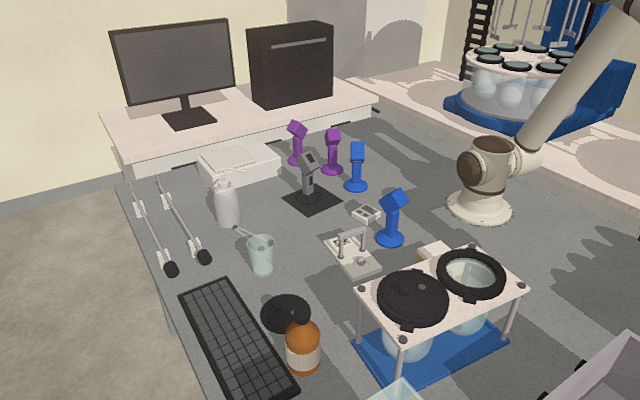

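The open vessel is at about (165,228), the tray at (287,212) with its pocket to the left and label to the right. The grey reader stands on its pad at about (382,228). The blue and purple readers are decoys. Next I'll zoom in and measure.

```bash
cat > h.py <<'E'
import numpy as np, cv2
from plant import manip, optics, spotter
from scipy.spatial.transform import Rotation as R
def ext(c,s=None):
    i=optics.camera_info(c)
    if c!="wrist": return i,np.array(i["extrinsics"])
    T=np.eye(4);T[:3,:3]=R.from_rotvec(s["tool_rot"]).as_matrix();T[:3,3]=s["ee_pos"]
    return i,T@i["tool_from_camera"]
def cloud(c,d,s=None):
    i,T=ext(c,s);v,u=np.mgrid[:400,:640]
    n=cv2.undistortPoints(np.stack([u,v],-1).reshape(-1,1,2).astype(float),i["intrinsics"],i["D"]).reshape(400,640,2)
    P=np.dstack([n*d[...,None],d])@T[:3,:3].T+T[:3,3]; P[d==0]=np.nan
    return P
def pix(c,uv,z,s=None):
    i,T=ext(c,s);n=cv2.undistortPoints(np.array(uv,float).reshape(-1,1,2),i["intrinsics"],i["D"]).reshape(-1,2)
    r=np.c_[n,np.ones(len(n))]@T[:3,:3].T
    return T[:3,3]+r*((z-T[2,3])/r[:,2])[:,None]
def proj(c,X,s=None):
    i,T=ext(c,s);Ti=np.linalg.inv(T)
    return cv2.projectPoints(np.array(X,float).reshape(-1,1,3),cv2.Rodrigues(Ti[:3,:3])[0],Ti[:3,3],i["intrinsics"],np.array(i["D"]))[0].reshape(-1,2)
E
python3 - <<'E'
from h import *
a=np.load("pics/top0.npz");b=np.load("pics/scene0.npz")
A=cv2.resize(a["p"][185:265,250:410],(800,400),interpolation=cv2.INTER_CUBIC)
B=cv2.resize(b["p"][140:280,280:390],(157,200))
cv2.imwrite("pics/z.png",A[:,:,::-1])
P=cloud("top",a["d"])
# vessels: ring at z~.186
for nm,(u0,v0,u1,v1) in dict(open=(135,200,195,252),tray=(255,190,318,235),reader=(372,205,410,240)).items():
    Q=P[v0:v1,u0:u1].reshape(-1,3);Q=Q[~np.isnan(Q[:,0])]
    h,e=np.histogram(Q[:,2],np.arange(-.02,.25,.01));print(nm,dict(zip(np.round(e,2).tolist(),h.tolist())))
    zr=dict(open=(.178,.192),tray=(.08,.1),reader=(.1,.18))[nm];q=Q[(Q[:,2]>zr[0])&(Q[:,2]<zr[1])]
    print(q.mean(0),q.min(0),q.max(0))
    if nm=="tray":
        q=Q[(Q[:,2]>.009)&(Q[:,2]<.022)];print(cv2.minAreaRect((q[:,:2]*1000).astype(np.float32)))
g=cv2.cvtColor(a["p"],cv2.COLOR_RGB2GRAY)
m=(g<60).astype(np.uint8);m[:200]=0;m[258:]=0;m[:,:350]=0;m[:,410:]=0
c=max(cv2.findContours(m,0,2)[0],key=cv2.contourArea);bx=cv2.boxPoints(cv2.minAreaRect(c));print(bx)
w=pix("top",bx,.003);print(w,w.mean(0),np.linalg.norm(np.diff(w,axis=0),axis=1))
m=(g<60).astype(np.uint8);m[:202]=0;m[252:]=0;m[:,:135]=0;m[:,192:]=0
c=max(cv2.findContours(m,0,2)[0],key=cv2.contourArea);e=cv2.fitEllipse(c);print(e,pix("top",[e[0]],.186))
E
```

```text
open {-0.02: 0, -0.01: 105, 0.0: 92, 0.01: 22, 0.02: 69, 0.03: 95, 0.04: 86, 0.05: 61, 0.06: 46, 0.07: 45, 0.08: 44, 0.09: 43, 0.1: 39, 0.11: 55, 0.12: 42, 0.13: 50, 0.14: 54, 0.15: 55, 0.16: 592, 0.17: 588, 0.18: 903, 0.19: 19, 0.2: 0, 0.21: 0, 0.22: 0, 0.23: 0}
[0.44002009 0.30630979 0.18524706] [0.37425278 0.23895736 0.17808345] [0.51793789 0.37571618 0.1918498 ]
tray {-0.02: 0, -0.01: 775, 0.0: 750, 0.01: 1109, 0.02: 29, 0.03: 28, 0.04: 4, 0.05: 0, 0.06: 0, 0.07: 2, 0.08: 18, 0.09: 112, 0.1: 1, 0.11: 0, 0.12: 0, 0.13: 0, 0.14: 0, 0.15: 0, 0.16: 0, 0.17: 0, 0.18: 0, 0.19: 0, 0.2: 0, 0.21: 0, 0.22: 0, 0.23: 0}
[ 0.48865706 -0.02446404  0.09238416] [ 0.44846419 -0.03436143  0.08135576] [ 0.52927602 -0.01374594  0.09918625]
((501.1684875488281, -25.160629272460938), (170.27325439453125, 115.53144073486328), 83.83655548095703)
reader {-0.02: 0, -0.01: 201, 0.0: 510, 0.01: 165, 0.02: 50, 0.03: 0, 0.04: 0, 0.05: 0, 0.06: 0, 0.07: 0, 0.08: 0, 0.09: 0, 0.1: 0, 0.11: 0, 0.12: 0, 0.13: 42, 0.14: 73, 0.15: 104, 0.16: 108, 0.17: 73, 0.18: 0, 0.19: 0, 0.2: 0, 0.21: 0, 0.22: 0, 0.23: 0}
[ 0.43448036 -0.33770613  0.15729397] [ 0.40470816 -0.38013413  0.13074309] [ 0.46446481 -0.30267513  0.17792208]
[[354.10452 209.85135]
 [396.855   202.41647]
 [402.28622 233.64584]
 [359.53574 241.08072]]
[[ 0.49194621 -0.25198001  0.003     ]
 [ 0.51270843 -0.39541856  0.003     ]
 [ 0.40857899 -0.40757905  0.003     ]
 [ 0.38831654 -0.26561972  0.003     ]] [ 0.45038754 -0.33014934  0.003     ] [0.14493338 0.10483711 0.14339812]
((164.3053741455078, 226.73965454101562), (46.656925201416016, 48.17632293701172), 130.44105529785156) [[0.44085738 0.30542485 0.186     ]]
```

View pics/z.png

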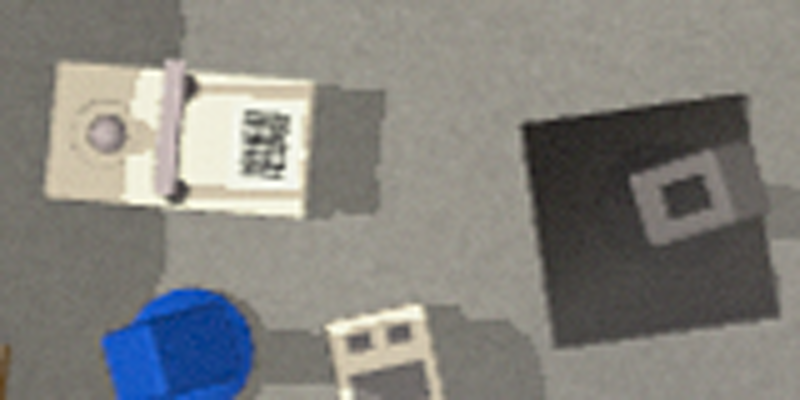

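```bash
python3 - <<'E'
from h import *
a=np.load("pics/top0.npz");P=cloud("top",a["d"])
f=lambda L:[(x/5+250-.4,y/5+185-.4) for x,y in L]
w=pix("top",f([(523,125),(748,95),(778,318),(553,348)]),.003);print("pad",w.mean(0),np.linalg.norm(np.diff(w,axis=0),axis=1),np.degrees(np.arctan2(*(w[1]-w[0])[1::-1])))
w=pix("top",f([(56,62),(315,82),(305,218),(46,197)]),.014);d=(w[0]+w[3]-w[1]-w[2])/2;print("tray",w.mean(0),np.linalg.norm(np.diff(w,axis=0),axis=1),np.degrees(np.arctan2(d[1],d[0])))
w=pix("top",f([(107,133),(267,147)]),.016);print("ball,label",w,np.degrees(np.arctan2(*(w[0]-w[1])[1::-1])))
w=pix("top",f([(175,62),(169,195)]),.093);print("bar",w,w.mean(0))
Q=P[205:240,372:410].reshape(-1,3);q=Q[Q[:,2]>.12]
best=None
for th in np.radians(np.arange(0,360,2)):
    s=(q-q.mean(0))[:,:2]@[np.cos(th),np.sin(th)]
    # ridge model z = z0 - |s-s0|
    for s0 in np.arange(-.03,.03,.002):
        r=q[:,2]+abs(s-s0);e=np.median(abs(r-np.median(r)))
        if best is None or e<best[0]:best=(e,np.degrees(th),s0,np.median(r),np.percentile(s-s0,[2,98]))
print(best,q.mean(0))
E
```

```text
pad [ 0.42690437 -0.33393801  0.003     ] [0.15149867 0.14820503 0.14922708] -84.036504384722
tray [ 0.48860981 -0.02539131  0.014     ] [0.17210503 0.08999858 0.17057121] 83.82061973387826
ball,label [[ 0.49404341  0.02264763  0.016     ]
 [ 0.48178625 -0.08238283  0.016     ]] 83.3436368068971
bar [[ 0.52914845 -0.02950908  0.093     ]
 [ 0.44670687 -0.02440497  0.093     ]] [ 0.48792766 -0.02695703  0.093     ]
(np.float64(0.001645332725445356), np.float64(106.0), np.float64(-0.009999999999999981), np.float64(0.17655409639396408), array([-0.02740804,  0.04136425])) [ 0.43448036 -0.33770613  0.15729397]
```

```bash
cat >> h.py <<'E'
def tool(az):  # tool down, tool x at azimuth az (deg)
    return R.from_euler("z",az,degrees=True)*R.from_rotvec([np.pi,0,0])
def rel(p,az,s=None):
    s=s or manip.observe();R0=R.from_rotvec(s["tool_rot"])
    t=R0.inv().apply(np.array(p)-s["ee_pos"]);r=np.degrees((R0.inv()*tool(az)).as_rotvec())
    print("rel",np.round(t*1000,1),"mm",np.round(r,2),"deg")
E
python3 - <<'E'
from h import *
rel([.45,.1,.33],-48); rel([.43,-.337,.235],-74)
E
```

```text
rel [ 379.1  362.5 -107.5] mm [ 1.000e-02 -0.000e+00  2.583e+01] deg
rel [525.4 774.8 -12.4] mm [ 1.000e-02 -0.000e+00  5.183e+01] deg
```

>>> carry_out(
  motion=[
    [0.02,0.02,-0.06,0,0,3,0.087],
    [0.379,0.3625,-0.11,0,0,26,0.087],
    [0.379,0.3625,-0.11,0,0,26,0.087],
    [0.379,0.3625,-0.11,0,0,26,0.087],
    [0.379,0.3625,-0.11,0,0,26,0.087],
    [0.379,0.3625,-0.11,0,0,26,0.087],
    [0.379,0.3625,-0.11,0,0,26,0.087],
    [0.379,0.3625,-0.11,0,0,26,0.087],
    [0.379,0.3625,-0.11,0,0,26,0.087],
    [0.525,0.775,-0.013,0,0,52,0.087],
    [0.525,0.775,-0.013,0,0,52,0.087],
    [0.525,0.775,-0.013,0,0,52,0.087],
    [0.525,0.775,-0.013,0,0,52,0.087],
    [0.525,0.775,-0.013,0,0,52,0.087],
    [0.525,0.775,-0.013,0,0,52,0.087],
    [0.525,0.775,-0.013,0,0,52,0.087],
    [0.525,0.775,-0.013,0,0,52,0.087],
    [0.525,0.775,-0.013,0,0,52,0.087],
    [0.525,0.775,-0.013,0,0,52,0.087],
    [0.525,0.775,-0.013,0,0,52,0.087],
  ],
)

```text
clock: 2.95
ee_pos: [0.4302, -0.3358, 0.2365]
tool_rot: [-2.508, 1.891, -0.002]
ft_force: [0.4, 0.2, -1.0]
finger_gap: 0.087
grip_force: 0.0
```

```bash
python3 - <<'E'
from h import *
s=manip.observe();print(s["clock"],s["ee_pos"],s["qpos"])
p,d=optics.capture("wrist");cv2.imwrite("pics/w1.png",p[:,:,::-1]);np.savez("pics/w1.npz",p=p,d=d,e=s["ee_pos"],r=s["tool_rot"])
P=cloud("wrist",d,s);q=P.reshape(-1,3);q=q[(q[:,2]>.11)&(q[:,2]<.185)&(np.hypot(q[:,0]-.432,q[:,1]+.338)<.06)]
print(len(q),q.mean(0),q.min(0),q.max(0))
best=None
for th in np.radians(np.arange(90,120,1)):
    t=(q-q.mean(0))[:,:2]@[np.cos(th),np.sin(th)]
    for s0 in np.arange(-.04,.04,.001):
        r=q[:,2]+abs(t-s0);e=np.mean(abs(r-np.median(r)))
        if best is None or e<best[0]:best=(e,th,s0,np.median(r))
e,th,s0,z=best;D=np.array([np.cos(th),np.sin(th)]);N=np.array([-D[1],D[0]])
a=q[:,:2]@D;n=q[:,:2]@N;r=q.mean(0)[:2]@D+s0
print(e,np.degrees(th),z,"ext",np.percentile(a-r,[1,99]),"width",np.percentile(n,[1,99]),"rect",cv2.minAreaRect((q[:,:2]*1000).astype(np.float32)))
print("centre",D*(r+.0064)+N*np.percentile(n,[1,99]).mean())
E
```

```text
2.95 [ 0.43015417 -0.33579464  0.23645114] [-3.65656284e-01  2.39048097e-01 -1.66778336e-01 -4.22030522e-05
 -1.16336843e+00  6.44330078e-01]
5016 [ 0.43803056 -0.350355    0.16066421] [ 0.40625936 -0.38367794  0.13210526] [ 0.46638539 -0.30398802  0.17661574]
0.0009792302265276814 106.0 0.1769868379206988 ext [-0.03004426  0.03997619] width [-0.34675177 -0.30228968] rect ((436.32275390625, -344.0333251953125), (46.08626174926758, 72.65292358398438), 15.462350845336914)
centre [ 0.43601935 -0.34323349]
```

View pics/w1.png

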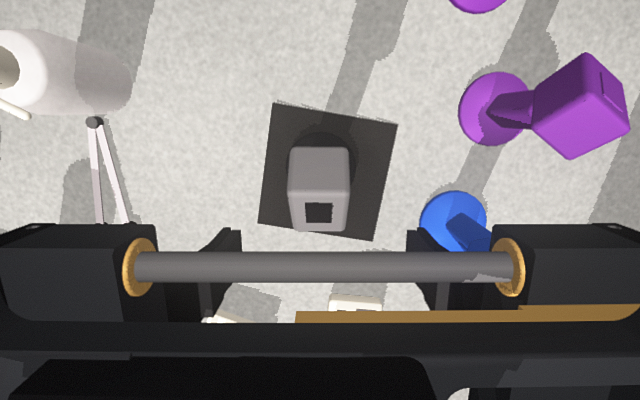

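```bash
python3 - <<'E'
from h import *
rel([.436,-.343,.236],-74.3); rel([.436,-.343,.120],-74.3)
E
```

```text
rel [ 8.5 -3.7  0.4] mm [-0.07 -0.05  0.26] deg
rel [  8.4  -3.6 116.4] mm [-0.07 -0.05  0.26] deg
```

>>> carry_out(
  motion=[
    [0.0085,-0.0035,0.02,0,0,0.3,0.087],
    [0.0085,-0.0035,0.06,0,0,0.3,0.087],
    [0.0085,-0.0035,0.09,0,0,0.3,0.087],
    [0.0085,-0.0035,0.108,0,0,0.3,0.087],
    [0.0085,-0.0035,0.116,0,0,0.3,0.087],
    [0.0085,-0.0035,0.116,0,0,0.3,0.087],
    [0.0085,-0.0035,0.116,0,0,0.3,0.03],
    [0.0085,-0.0035,0.116,0,0,0.3,0.03],
    [0.0085,-0.0035,0.116,0,0,0.3,0.03],
    [0.0085,-0.0035,0.116,0,0,0.3,0.03],
    [0.0085,-0.0035,0.116,0,0,0.3,0.03],
    [0.0085,-0.0035,0.116,0,0,0.3,0.03],
  ],
  squeeze=25,
)

```text
clock: 4.5
ee_pos: [0.4355, -0.3442, 0.1196]
tool_rot: [-2.501, 1.901, -0.001]
ft_force: [0.9, 0.5, -0.1]
finger_gap: 0.0464
grip_force: 25.0
```

```bash
python3 - <<'E'
from h import *
s=manip.observe();print(s["ee_pos"],s["finger_gap"],s["grip_force"],s["ft_force"],s["tool_rot"])
a=R.from_rotvec(s["tool_rot"]).as_matrix();print(np.degrees(np.arctan2(a[1,0],a[0,0])))
d=np.array([np.cos(np.radians(105.7)),np.sin(np.radians(105.7)),0])
lab=np.array([.4823,-.0817,.015]);ax=lab-.165*d
print(ax); dz=.156-.111-.003
p=s["ee_pos"]+[ax[0]-.436,ax[1]+.343,dz];print(p);rel(p,-74.3)
E
```

```text
[ 0.43550351 -0.3442459   0.11959335] 0.0463814107108592 24.975926894985605 [ 0.93993053  0.53274369 -0.06303666] [-2.50124271e+00  1.90064653e+00 -6.80979086e-04]
-74.4610182822659
[ 0.52694907 -0.24054414  0.015     ]
[ 0.52645259 -0.24179004  0.16159335]
rel [ -74.3 -115.1  -42. ] mm [-0.02 -0.01 -0.16] deg
```

>>> carry_out(
  motion=[
    [0,0,-0.01,0,0,0,0.03],
    [0,0,-0.03,0,0,0,0.03],
    [-0.005,-0.01,-0.042,0,0,0,0.03],
    [-0.02,-0.03,-0.042,0,0,0,0.03],
    [-0.045,-0.07,-0.042,0,0,0,0.03],
    [-0.062,-0.1,-0.042,0,0,0,0.03],
    [-0.072,-0.112,-0.042,0,0,0,0.03],
    [-0.074,-0.115,-0.042,0,0,0,0.03],
    [-0.074,-0.115,-0.042,0,0,0,0.03],
    [-0.074,-0.115,-0.042,0,0,0,0.03],
    [-0.074,-0.115,-0.042,0,0,0,0.03],
    [-0.074,-0.115,-0.042,0,0,0,0.03],
  ],
)

```text
clock: 6.0
ee_pos: [0.526, -0.2425, 0.1616]
tool_rot: [-2.501, 1.902, -0.0]
ft_force: [-0.1, -0.0, -2.7]
finger_gap: 0.0457
grip_force: 25.0
```

```bash
python3 - <<'E'
from h import *
s=manip.observe();print(s["clock"],s["ee_pos"],s["finger_gap"],s["ft_force"])
o=[]
for c,(u0,v0,u1,v1) in dict(scene=(250,130,410,290),top=(240,170,400,290)).items():
    p,d=optics.capture(c)
    # predicted line of sight
    D=np.r_[np.cos(np.radians(105.6)),np.sin(np.radians(105.6))]
    A=s["ee_pos"].copy();w=np.r_[A[:2]+.024*D,A[2]+.019-.135+.111];e=w+.2*np.r_[D*.7071,-.7071]
    print(w,e);q=proj(c,[w,e]);im=np.ascontiguousarray(p[v0:v1,u0:u1])
    im=cv2.resize(im,None,fx=2.5,fy=2.5,interpolation=cv2.INTER_CUBIC)
    q=(q-[u0,v0]+.5)*2.5
    cv2.line(im,tuple(q[0].astype(int).tolist()),tuple(q[1].astype(int).tolist()),(255,0,0),1)
    o.append(cv2.copyMakeBorder(im,0,400-im.shape[0],0,0,0))
cv2.imwrite("pics/r1.png",np.hstack(o)[:,:,::-1])
E
```

```text
6.0 [ 0.52596789 -0.2425144   0.16159512] 0.04570727551866991 [-0.06915845 -0.03825253 -2.70480707]
[ 0.51951382 -0.2193985   0.15659512] [ 0.48148318 -0.08318805  0.01517512]
[ 0.51951382 -0.2193985   0.15659512] [ 0.48148318 -0.08318805  0.01517512]
```

View pics/r1.png

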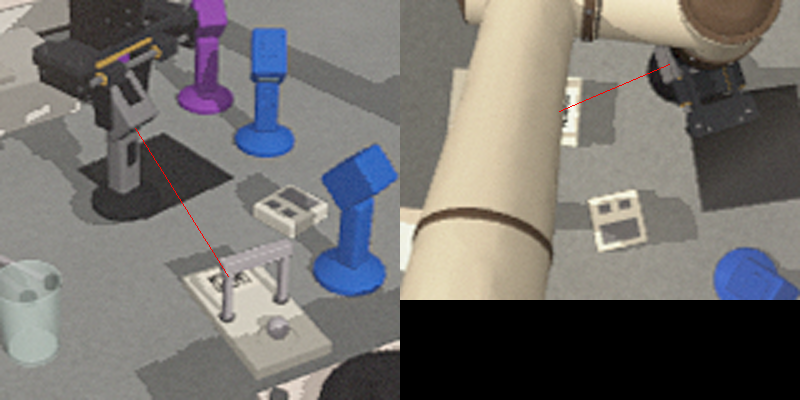

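The reader is upright and off the bench, and the predicted line of sight, drawn in red, ends on the label at (228,274). Holding here.

>>> carry_out(
  motion=[
    [0,0,0,0,0,0,0.03],
    [0,0,0,0,0,0,0.03],
    [0,0,0,0,0,0,0.03],
    [0,0,0,0,0,0,0.03],
    [0,0,0,0,0,0,0.03],
    [0,0,0,0,0,0,0.03],
    [0,0,0,0,0,0,0.03],
    [0,0,0,0,0,0,0.03],
    [0,0,0,0,0,0,0.03],
    [0,0,0,0,0,0,0.03],
    [0,0,0,0,0,0,0.03],
    [0,0,0,0,0,0,0.03],
    [0,0,0,0,0,0,0.03],
    [0,0,0,0,0,0,0.03],
    [0,0,0,0,0,0,0.03],
    [0,0,0,0,0,0,0.03],
    [0,0,0,0,0,0,0.03],
    [0,0,0,0,0,0,0.03],
    [0,0,0,0,0,0,0.03],
    [0,0,0,0,0,0,0.03],
  ],
)

```text
clock: 8.6
ee_pos: [0.5263, -0.2421, 0.1616]
tool_rot: [-2.501, 1.901, -0.0]
ft_force: [-0.5, -0.7, -2.6]
finger_gap: 0.0459
grip_force: 25.0
```

```bash
python3 - <<'E'
from h import *
s=manip.observe();print(s["clock"],s["ee_pos"],s["finger_gap"],s["ft_force"])
p,d=optics.capture("scene");im=cv2.resize(p[140:230,250:350],None,fx=5,fy=5,interpolation=cv2.INTER_CUBIC)
P=cloud("scene",d)
# reader tilt check: foot disc & neck axis via top of neck
Q=P[150:220,270:330].reshape(-1,3);q=Q[(abs(Q[:,0]-.526)<.05)&(abs(Q[:,1]+.2425)<.05)]
for a,b in [(.03,.075),(.07,.11),(.11,.14)]:
    k=q[(q[:,2]>a)&(q[:,2]<b)];print(a,len(k),k.mean(0) if len(k) else 0)
cv2.imwrite("pics/r2.png",im[:,:,::-1]); rel([.4355,-.3442,.1616],-74.4)
E
```

```text
8.6 [ 0.52626552 -0.24208341  0.16156465] 0.045915216884051056 [-0.50207172 -0.74533242 -2.62142544]
0.03 356 [ 0.53251465 -0.22209082  0.05904304]
0.07 140 [ 0.52997689 -0.23083926  0.09081906]
0.11 115 [ 0.52891407 -0.2298534   0.12548743]
rel [ 7.410e+01  1.148e+02 -1.000e-01] mm [ 0.   -0.   -0.06] deg
```

View pics/r2.png

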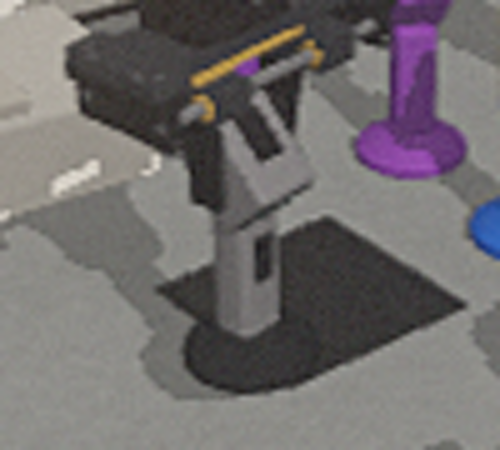

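```bash
python3 - <<'E'
from h import *
a=np.load("pics/w1.npz");s=dict(ee_pos=a["e"],tool_rot=a["r"])
w=pix("wrist",[(274,102),(398,124),(373,241),(258,222)],.003,s);print(w,w.mean(0),np.linalg.norm(np.diff(w,axis=0),axis=1))
p,d=optics.capture("top");P=cloud("top",a["d"])
w=pix("top",[(354.6-.4,210-.4)],.003);print(w)
E
```

```text
[[ 0.50874942 -0.40113542  0.003     ]
 [ 0.36204045 -0.41709123  0.003     ]
 [ 0.34483844 -0.26903531  0.003     ]
 [ 0.49326064 -0.25331529  0.003     ]] [ 0.42722224 -0.33514431  0.003     ] [0.14757409 0.14905189 0.14925237]
[[ 0.49277586 -0.25233155  0.003     ]]
```

```bash
python3 - <<'E'
from h import *
rel([.430,-.338,.1616],-74.4);rel([.430,-.338,.1216],-74.4)
E
```

```text
rel [ 66.6 118.4  -0. ] mm [ 0.   -0.   -0.06] deg
rel [ 66.6 118.4  40. ] mm [ 0.   -0.   -0.06] deg
```

>>> carry_out(
  motion=[
    [0.006,0.01,0,0,0,0,0.03],
    [0.02,0.035,0,0,0,0,0.03],
    [0.045,0.08,0,0,0,0,0.03],
    [0.06,0.108,0,0,0,0,0.03],
    [0.0665,0.1185,0,0,0,0,0.03],
    [0.0665,0.1185,0.01,0,0,0,0.03],
    [0.0665,0.1185,0.022,0,0,0,0.03],
    [0.0665,0.1185,0.032,0,0,0,0.03],
    [0.0665,0.1185,0.037,0,0,0,0.03],
    [0.0665,0.1185,0.039,0,0,0,0.03],
    [0.0665,0.1185,0.0395,0,0,0,0.03],
    [0.0665,0.1185,0.04,0,0,0,0.03],
    [0.0665,0.1185,0.0405,0,0,0,0.03],
    [0.0665,0.1185,0.041,0,0,0,0.03],
    [0.0665,0.1185,0.041,0,0,0,0.03],
  ],
)

```text
clock: 10.58
ee_pos: [0.4299, -0.3379, 0.1206]
tool_rot: [-2.501, 1.901, -0.0]
ft_force: [-0.3, -0.5, -2.8]
finger_gap: 0.0461
grip_force: 25.0
```

Still hanging freely at -2.8 N, so I'll lower a little further.

>>> carry_out(
  motion=[
    [0,0,0.0003,0,0,0,0.03],
    [0,0,0.0006,0,0,0,0.03],
    [0,0,0.0009,0,0,0,0.03],
    [0,0,0.0012,0,0,0,0.03],
    [0,0,0.0012,0,0,0,0.03],
  ],
)

```text
clock: 11.2
ee_pos: [0.4299, -0.3379, 0.1196]
tool_rot: [2.501, -1.901, 0.0]
ft_force: [0.3, 0.7, 0.6]
finger_gap: 0.0456
grip_force: 25.0
```

>>> carry_out(
  motion=[
    [0,0,0,0,0,0,0.06],
    [0,0,0,0,0,0,0.087],
    [0,0,0,0,0,0,0.087],
    [0,0,0,0,0,0,0.087],
    [0,0,0,0,0,0,0.087],
    [0,0,-0.02,0,0,0,0.087],
    [0,0,-0.06,0,0,0,0.087],
    [0,0,-0.1,0,0,0,0.087],
  ],
)

```text
clock: 12.2
ee_pos: [0.4297, -0.3378, 0.2202]
tool_rot: [2.501, -1.901, -0.001]
ft_force: [0.5, -0.9, -1.1]
finger_gap: 0.0872
grip_force: 0.0
```

```bash
python3 - <<'E'
from h import *
s=manip.observe();print(s["clock"],s["ee_pos"],s["finger_gap"],s["ft_force"])
p,d=optics.capture("scene");P=cloud("scene",d);Q=P.reshape(-1,3)
q=Q[(np.hypot(Q[:,0]-.43,Q[:,1]+.338)<.06)&(Q[:,2]>.02)&(Q[:,2]<.2)];print("reader top",np.percentile(q[:,2],99),q.mean(0))
rel([.4885,-.026,.2],-6.4)
E
```

```text
12.2 [ 0.42968863 -0.33782981  0.22024255] 0.08720715708491214 [ 0.53161648 -0.87166183 -1.13055321]
reader top 0.17450719377342358 [ 0.43434576 -0.32304113  0.1051584 ]
rel [-287.4 -138.3   25.2] mm [-4.000e-02 -6.800e-01 -6.798e+01] deg
```

>>> carry_out(
  motion=[
    [-0.03,-0.014,0,0,0,-6,0.087],
    [-0.287,-0.138,0,0,0,-68,0.087],
    [-0.287,-0.138,0,0,0,-68,0.087],
    [-0.287,-0.138,0,0,0,-68,0.087],
    [-0.287,-0.138,0,0,0,-68,0.087],
    [-0.287,-0.138,0,0,0,-68,0.087],
    [-0.287,-0.138,0.02,0,0,-68,0.087],
    [-0.287,-0.138,0.02,0,0,-68,0.087],
    [-0.287,-0.138,0.02,0,0,-68,0.087],
    [-0.287,-0.138,0.02,0,0,-68,0.087],
    [-0.287,-0.138,0.02,0,0,-68,0.087],
  ],
)

```text
clock: 13.62
ee_pos: [0.4862, -0.0248, 0.1999]
tool_rot: [-3.136, 0.179, -0.002]
ft_force: [-0.2, -0.5, -0.5]
finger_gap: 0.0874
grip_force: 0.0
```

```bash
python3 - <<'E'
from h import *
s=manip.observe();print(s["clock"],s["ee_pos"],s["ft_force"])
p,d=optics.capture("wrist");P=cloud("wrist",d,s)
q=P.reshape(-1,3);k=q[(q[:,2]>.07)&(q[:,2]<.105)&(np.hypot(q[:,0]-.4885,q[:,1]+.026)<.055)]
print("bar",len(k),np.median(k[:,2]),cv2.minAreaRect((k[:,:2]*1000).astype(np.float32)),k.mean(0))
vis=p.copy()
for c in proj("wrist",[[.4885,-.026,.093],[.4823,-.0817,.015],[.494,.0237,.0225]],s): cv2.circle(vis,tuple(c.astype(int).tolist()),3,(255,0,0),-1)
cv2.imwrite("pics/w2.png",vis[:,:,::-1]);np.savez("pics/w2.npz",p=p,d=d,e=s["ee_pos"],r=s["tool_rot"])
rel([.4885,-.026,.2],-6.4,s)
E
```

```text
13.625 [ 0.48619297 -0.02478791  0.19985625] [-0.15119691 -0.45889438 -0.51284872]
bar 1624 0.0930167534635418 ((490.55694580078125, -26.391803741455078), (13.977846145629883, 82.77246856689453), 83.80331420898438) [ 0.49217504 -0.02677904  0.09289182]
rel [ 2.4  0.9 -0.1] mm [-0.02 -0.05 -0.14] deg
```

View pics/w2.png

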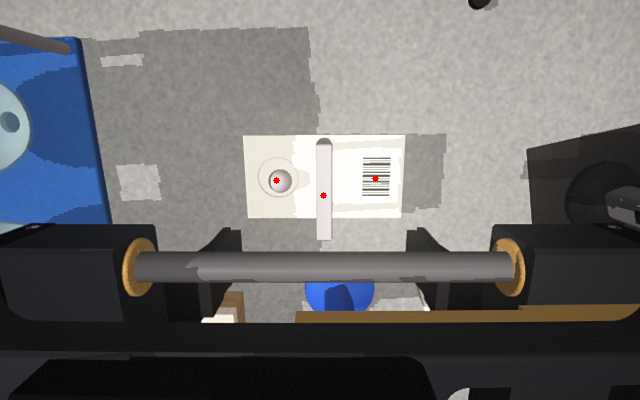

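```bash
python3 - <<'E'
from h import *
a=np.load("pics/top0.npz");P=cloud("top",a["d"]);p=a["p"].astype(int)
m=(p[...,2]>p[...,0]+60)&(P[...,2]>.03);m[:,:260]=0;m[:,340:]=0
q=P[m];print("blue",len(q),q.min(0),q.max(0))
b=np.load("pics/scene0.npz");Q=cloud("scene",b["d"]);p=b["p"].astype(int)
m=(p[...,2]>p[...,0]+60);n=m*0;n[185:250,370:412]=1;q=Q[(m&(n>0))];q=q[q[:,2]>.1];print(q.min(0),q.max(0))
rel([.4895,-.0265,.066],-6.2)
E
```

```text
blue 395 [ 0.3209924  -0.06615006  0.12924063] [0.38011782 0.01129587 0.17581033]
[ 0.32257015 -0.05284445  0.10001153] [0.37941176 0.01427285 0.1723933 ]
rel [  3.4   1.4 133.8] mm [-0.02 -0.05 -0.33] deg
```

>>> carry_out(
  motion=[
    [0.0035,0.0015,0.02,0,0,-0.3,0.055],
    [0.0035,0.0015,0.06,0,0,-0.3,0.055],
    [0.0035,0.0015,0.1,0,0,-0.3,0.055],
    [0.0035,0.0015,0.125,0,0,-0.3,0.055],
    [0.0035,0.0015,0.134,0,0,-0.3,0.055],
    [0.0035,0.0015,0.134,0,0,-0.3,0.055],
    [0.0035,0.0015,0.134,0,0,-0.3,0.03],
    [0.0035,0.0015,0.134,0,0,-0.3,0.018],
    [0.0035,0.0015,0.134,0,0,-0.3,0.012],
    [0.0035,0.0015,0.134,0,0,-0.3,0.005],
    [0.0035,0.0015,0.134,0,0,-0.3,0.005],
    [0.0035,0.0015,0.134,0,0,-0.3,0.005],
    [0.0035,0.0015,0.134,0,0,-0.3,0.005],
  ],
  squeeze=50,
)

```text
clock: 15.3
ee_pos: [0.4894, -0.0262, 0.0655]
tool_rot: [-3.137, 0.169, -0.0]
ft_force: [-1.2, 0.5, 1.2]
finger_gap: 0.0135
grip_force: 50.0
```

Gripped. Now a gentle lift.

>>> carry_out(
  motion=[
    [0,0,-0.002,0,0,0,0.005],
    [0,0,-0.006,0,0,0,0.005],
    [0,0,-0.012,0,0,0,0.005],
    [0,0,-0.02,0,0,0,0.005],
    [0,0,-0.03,0,0,0,0.005],
    [0,0,-0.042,0,0,0,0.005],
    [0,0,-0.055,0,0,0,0.005],
    [0,0,-0.069,0,0,0,0.005],
    [0,0,-0.084,0,0,0,0.005],
    [0,0,-0.1,0,0,0,0.005],
    [0,0,-0.117,0,0,0,0.005],
    [0,0,-0.135,0,0,0,0.005],
    [0,0,-0.153,0,0,0,0.005],
    [0,0,-0.171,0,0,0,0.005],
    [0,0,-0.188,0,0,0,0.005],
    [0,0,-0.203,0,0,0,0.005],
    [0,0,-0.216,0,0,0,0.005],
    [0,0,-0.226,0,0,0,0.005],
    [0,0,-0.232,0,0,0,0.005],
    [0,0,-0.234,0,0,0,0.005],
  ],
)

```text
clock: 17.8
ee_pos: [0.4893, -0.0263, 0.2994]
tool_rot: [-3.137, 0.169, 0.0]
ft_force: [-0.0, 0.2, -3.2]
finger_gap: 0.013
grip_force: 50.0
```

```bash
python3 - <<'E'
from h import *
s=manip.observe();print(s["clock"],s["ee_pos"],s["ft_force"],s["ft_torque"],s["finger_gap"],s["tool_rot"])
p,d=optics.capture("scene");cv2.imwrite("pics/s3.png",p[60:360,200:600,::-1])
P=cloud("scene",d);q=P.reshape(-1,3)
k=q[(abs(q[:,0]-.4895)<.06)&(abs(q[:,1]+.0265)<.1)&(q[:,2]>.22)&(q[:,2]<.262)]
zt=s["ee_pos"][2]-.0655+.014
k=k[abs(k[:,2]-zt)<.012]
A=np.c_[k[:,:2]-[.4895,-.0265],np.ones(len(k))];x=np.linalg.lstsq(A,k[:,2],rcond=None)[0]
for _ in range(5):
    g=abs(A@x-k[:,2])<.003;x=np.linalg.lstsq(A[g],k[g,2],rcond=None)[0]
print("plane slopes deg",np.degrees(x[:2]),x[2],"expect",zt,g.sum(),len(k))
p,d=optics.capture("wrist");cv2.imwrite("pics/w3.png",p[:,:,::-1]);np.savez("pics/w3.npz",p=p,d=d,e=s["ee_pos"],r=s["tool_rot"])
P=cloud("wrist",d,s);q=P.reshape(-1,3);k=q[(abs(q[:,0]-.4895)<.06)&(abs(q[:,1]+.0265)<.1)&(abs(q[:,2]-zt)<.012)]
A=np.c_[k[:,:2]-[.4895,-.0265],np.ones(len(k))];x=np.linalg.lstsq(A,k[:,2],rcond=None)[0]
for _ in range(5):
    g=abs(A@x-k[:,2])<.003;x=np.linalg.lstsq(A[g],k[g,2],rcond=None)[0]
print("wrist",np.degrees(x[:2]),x[2],g.sum(),len(k))
E
```

```text
17.8 [ 0.48926355 -0.02628635  0.2994313 ] [-0.04248853  0.23572934 -3.18708297] [-0.07720373  0.06921412  0.03531335] 0.012954366954204995 [-3.13694713e+00  1.68945695e-01  2.64831241e-04]
plane slopes deg [-0.06606457 -0.28789694] 0.2475082753528834 expect 0.2479313014664884 1109 1454
wrist [-0.15673951 -0.22342543] 0.24824989531821373 15214 17049
```

View pics/w3.png

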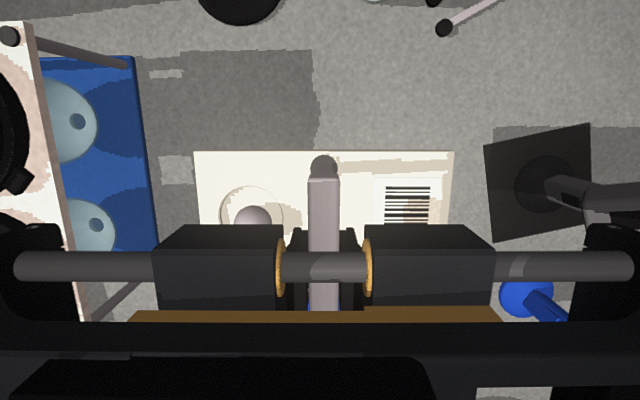

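The tray hangs level, within 0.3°, with the ball in its pocket at about (250,215). Now the smooth carry to the open vessel.

>>> carry_out(
  motion=[
    [-0.0001,-0.0003,0,0,0,0,0.005],
    [-0.0007,-0.0024,0,0,0,0,0.005],
    [-0.0023,-0.0073,0,0,0,0,0.005],
    [-0.0049,-0.0159,0,0,0,0,0.005],
    [-0.0088,-0.0285,0,0,0,0,0.005],
    [-0.0138,-0.0449,0,0,0,0,0.005],
    [-0.0199,-0.0647,0,0,0,0,0.005],
    [-0.0269,-0.0873,0,0,0,0,0.005],
    [-0.0345,-0.1119,0,0,0,0,0.005],
    [-0.0424,-0.1375,0,0,0,0,0.005],
    [-0.0502,-0.1631,0,0,0,0,0.005],
    [-0.0578,-0.1877,0,0,0,0,0.005],
    [-0.0648,-0.2103,0,0,0,0,0.005],
    [-0.0709,-0.2301,0,0,0,0,0.005],
    [-0.0759,-0.2465,0,0,0,0,0.005],
    [-0.0798,-0.2591,0,0,0,0,0.005],
    [-0.0824,-0.2677,0,0,0,0,0.005],
    [-0.084,-0.2726,0,0,0,0,0.005],
    [-0.0846,-0.2747,0,0,0,0,0.005],
    [-0.0847,-0.275,0,0,0,0,0.005],
  ],
)

```text
clock: 20.4
ee_pos: [0.4347, 0.256, 0.2994]
tool_rot: [3.137, -0.169, -0.0]
ft_force: [-0.2, -0.4, -2.7]
finger_gap: 0.0133
grip_force: 50.0
```

```bash
cat > chk.py <<'E'
from h import *
import sys
s=manip.observe();print(s["clock"],s["ee_pos"],s["ft_force"],s["finger_gap"])
a=R.from_rotvec(s["tool_rot"]).as_matrix();az=np.arctan2(-a[1,1],-a[0,1]);e=np.array([np.cos(az),np.sin(az)]);n=np.array([-e[1],e[0]])
c=s["ee_pos"][:2];zt=s["ee_pos"][2]-.0655+.014
p,d=optics.capture("scene");p2,d2=optics.capture("top")
cv2.imwrite(f"pics/{sys.argv[1]}.png",cv2.resize(np.hstack([p[180:380,330:530],p2[170:280,120:230].repeat(2,0).repeat(2,1)[:200]]),None,fx=1.8,fy=1.8)[:,:,::-1])
for nm,D in (("scene",d),("top",d2)):
    q=cloud(nm,D).reshape(-1,3);q=q[~np.isnan(q[:,0])];l=np.c_[(q[:,:2]-c)@e,(q[:,:2]-c)@n,q[:,2]]
    k=l[(abs(l[:,0])<.085)&(abs(l[:,1])<.043)&(abs(l[:,2]-zt)<.012)]
    if len(k)>100:
        A=np.c_[k[:,:2],np.ones(len(k))];g=np.ones(len(k),bool)
        for _ in range(6): x=np.linalg.lstsq(A[g],k[g,2],rcond=None)[0];g=abs(A@x-k[:,2])<.003
        print(nm,"slopes",np.degrees(x[:2]),"top at pocket",x[2]+.05*x[0],"exp",zt,g.sum(),"edges",np.percentile(k[g,0],[0.3,99.7]))
    b=l[(abs(l[:,0]-.05)<.02)&(abs(l[:,1])<.02)&(l[:,2]>zt+.008)&(l[:,2]<zt+.035)];print("ball tray xy",len(b),b.mean(0) if len(b) else 0)
    r=q[(abs(q[:,2]-.186)<.005)&(np.hypot(q[:,0]-.4405,q[:,1]-.3055)<.07)];print("ring",len(r),r.mean(0))
P=np.r_[c+.05*e];print("pocket at",P)
E
python3 chk.py v1
```

```text
20.4 [0.43466847 0.25596369 0.29937172] [-0.2292975  -0.36659065 -2.69956112] 0.013282310512950417
scene slopes [-0.3506203   0.06846847] top at pocket 0.24714548911150966 exp 0.24787171672012154 1701 edges [-0.08296876  0.08436228]
ball tray xy 109 [ 0.05237258 -0.00037308  0.26272154]
ring 960 [0.45607951 0.3209152  0.18527582]
top slopes [0.15359807 0.29966305] top at pocket 0.2483825371112259 exp 0.24787171672012154 504 edges [-0.08443548  0.06561463]
ball tray xy 0 0
ring 293 [0.43534077 0.30700902 0.18577219]
pocket at [0.44005419 0.30567279]
```

View pics/v1.png

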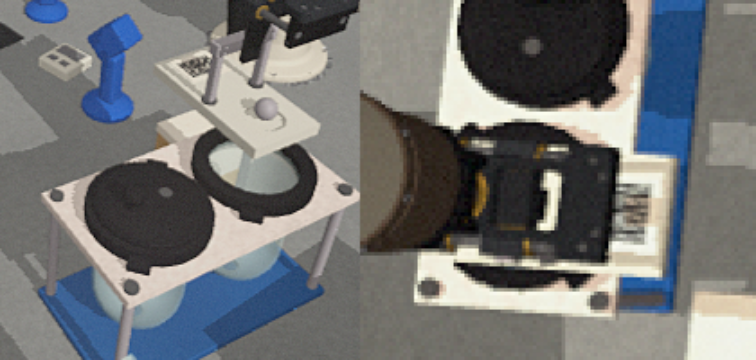

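>>> carry_out(
  motion=[
    [0,0,0.0005,0,0,0,0.005],
    [0,0,0.0015,0,0,0,0.005],
    [0,0,0.003,0,0,0,0.005],
    [0,0,0.005,0,0,0,0.005],
    [0,0,0.0065,0,0,0,0.005],
    [0,0,0.0075,0,0,0,0.005],
    [0,0,0.008,0,0,0,0.005],
    [0,0,0.008,0,0,0,0.005],
    [0,0,0.008,0,0,0,0.005],
    [0,0,0.008,0,0,0,0.005],
    [0,0,0.008,0,0,0,0.005],
    [0,0,0.008,0,0,0,0.005],
  ],
)

```text
clock: 22.0
ee_pos: [0.4346, 0.2562, 0.2913]
tool_rot: [-3.137, 0.169, 0.0]
ft_force: [0.3, 1.5, -3.1]
finger_gap: 0.0137
grip_force: 50.0
```

```bash
cat > ball.py <<'E'
from h import *
from scipy.optimize import least_squares
s=manip.observe();print(s["clock"],s["ee_pos"],s["ft_force"])
zt=s["ee_pos"][2]-.0655+.014;zc=zt-.004+.0125
p,d=optics.capture("scene");q=cloud("scene",d).reshape(-1,3)
b=q[(np.hypot(q[:,0]-.4405,q[:,1]-.3055)<.026)&(q[:,2]>zt+.006)&(q[:,2]<zt+.03)]
f=least_squares(lambda x:np.linalg.norm(b-[x[0],x[1],zc],axis=1)-.0125,[.44,.305],loss="soft_l1",f_scale=.001)
print("ball",f.x,len(b),np.abs(f.fun).mean())
print(spotter.boxes_of("scene","ball_center")[:2],proj("scene",[[*f.x,zc]]))
E
python3 ball.py; python3 chk.py v2
```

```text
22.0 [0.43457565 0.25619831 0.29134676] [ 0.25554126  1.54658292 -3.13571837]
ball [0.43541225 0.30463132] 115 0.0008698617349716159
[{'extent': [436.6, 250.7, 72.0, 85.7], 'score': 0.71}, {'extent': [211.9, 176.7, 30.6, 52.7], 'score': 0.68}] [[477.09743612 242.87839018]]
22.1 [0.43459321 0.25622132 0.29134889] [-0.12562233  0.80016121 -4.17879539] 0.013474706362515054
scene slopes [-0.322585    0.10606215] top at pocket 0.23922553963721688 exp 0.23984889051786906 1677 edges [-0.08299926  0.08477593]
ball tray xy 110 [ 0.05215433 -0.00060825  0.25466851]
ring 914 [0.45860569 0.32288055 0.18530486]
top slopes [0.0360386  0.20868544] top at pocket 0.24011868424104546 exp 0.23984889051786906 496 edges [-0.08433597  0.0766451 ]
ball tray xy 0 0
ring 306 [0.4376147  0.30689881 0.18569689]
pocket at [0.43995747 0.30593274]
```

>>> carry_out(
  motion=[
    [0.0002,0,0,0,0,0,0.005],
    [0.0006,0,0,0,0,0,0.005],
    [0.0011,0,0,0,0,0,0.005],
    [0.0017,0,0,0,0,0,0.005],
    [0.0023,0,0,0,0,0,0.005],
    [0.0029,0,0,0,0,0,0.005],
    [0.0034,0,0,0,0,0,0.005],
    [0.0038,0,0,0,0,0,0.005],
    [0.004,0,0,0,0,0,0.005],
    [0.004,0,0,0,0,0,0.005],
    [0.004,0,0,0,0,0,0.005],
    [0.004,0,0,0,0,0,0.005],
    [0.004,0,0,0,0,0,0.005],
    [0.004,0,0,0,0,0,0.005],
    [0.004,0,0,0,0,0,0.005],
    [0.004,0,0,0,0,0,0.005],
    [0.004,0,0,0,0,0,0.005],
    [0.004,0,0,0,0,0,0.005],
  ],
)

```text
clock: 24.45
ee_pos: [0.4386, 0.2557, 0.2914]
tool_rot: [3.137, -0.169, -0.0]
ft_force: [-0.4, -0.1, -4.5]
finger_gap: 0.0133
grip_force: 50.0
```

```bash
python3 ball.py; python3 - <<'E'
from h import *
p,d=optics.capture("scene");cv2.imwrite("pics/fin.png",p[:,:,::-1])
E
```

```text
24.45 [0.43856744 0.25572668 0.29136084] [-0.41254337 -0.05467519 -4.50711021]
ball [0.43958336 0.30455938] 123 0.0009125424993606779
[{'extent': [468.2, 240.0, 17.7, 9.2], 'score': 0.66}] [[475.62116571 243.59655392]]
```

View pics/fin.png

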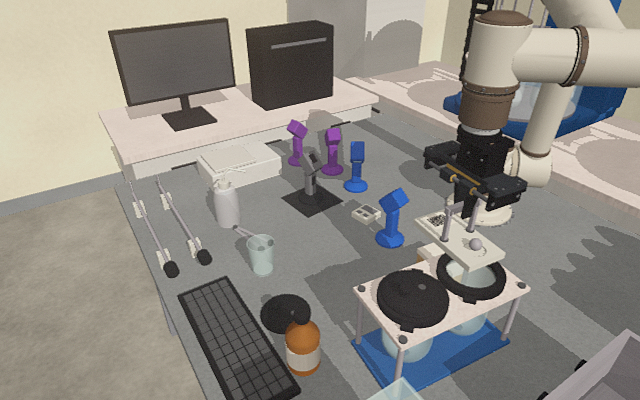

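The reader is standing upright on its pad at about (308,180). The tray is held level over the open vessel with the ball at about (476,244), within about 1–2 mm of the mouth's middle. I'm handing it in.

```bash
python3 -c "
from plant import manip
print(manip.sign_off())"
```

```text
the job is handed in; nothing more can be done
None
```

The job is handed in: I held the reader aimed at the label for over two seconds (nothing in the interface confirms the read) and stood it back on its pad; the arm now holds the tray level about 4 cm above the open vessel's rim, the ball within about 2 mm of the mouth's middle.

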